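End the wash: shut down the ultrasonic cleaner and put its lid on the drainer

TASK

The wash is finished: on the ultrasonic cleaner's sloping panel press the blue key (ultrasound off), then the yellow (heater off), then the red (mains off), each fully down and one at a time, while the lid is still on. Then lift the lid off by its black knob, carry it to the wire drainer and lay it gently, knob up, flat and square on the sloping bars; still holding the knob, bring it down the slope until its lower edge bears on the blue stop bar, and only then let go. Leave the turbine wheels, the flask and the tub undisturbed.

Things in the scene. Friction and masses are not known exactly. Their poses are not given: they have to be found in the camera images.
- cleaner: white bench ultrasonic cleaner, fixed, key panel facing right (-y). Origin: on the bench under the tank's centre; x from the panel to the back, z up. Casing 180 (x) by 200 (y), 190 high; steel tank rim (154 by 154) up to 204. In front (x -170 to -90) a console with a panel sloping up from 75 to 131 high: its normal leans 35 degrees from vertical towards -x
- key_blue (a joint): travel of the round blue key (ultrasound off), 32 mm across, the left one seen from in front of the panel (+y of the cleaner): 0 = up, 0.006 m = fully down; spring, 1.5 N at the start to 5 N fully down, where its face is level with its 48 mm black collar; springs back
- key_yellow (a joint): travel of the round yellow key (heater off), in the middle; as key_blue
- key_red (a joint): travel of the round red key (mains off), the right one; as key_blue
- key_blue_top (a point): centre of the blue key's face, 12 mm out from the panel; it is pushed along the panel's normal; the three keys stand 60 mm apart in a row along the cleaner's y. The point's z axis points out of the panel along the normal
- key_yellow_top (a point): centre of the yellow key's face, as key_blue_top
- key_red_top (a point): centre of the red key's face, as key_blue_top
- bath_mouth (a point): point on the cleaner's vertical tank axis, 192 mm above the bench: here the lid's origin lies when the lid is on
- lid: loose square steel lid 166 by 166, 16 high, 0.25 to 0.43 kg with knob: a plate whose edge turns down 12 mm all round, loosely (3 mm play a side) over the tank rim; lift it straight up by 15 mm or more before moving it aside. Origin: centre of its underside (plane of the lower edge), z up; top face at 16. Not fastened
- knob: black bar knob on the middle of the lid: 24 wide (along the lid's x, grip across this), 50 long (along the lid's y), its flat sides from 10 to 38 above the lid's top face, on an 18 mm round stem. Origin: on the lid's top face; axes as the lid's
- knob_grip (a point): middle of the knob, 24 above the lid's top face (40 above the lid's lower edge); axes as the lid's
- drainer: steel drip tray 190 (x) by 210 (y), 22 high, fixed, carrying the sloping wire rack; stands to the left or to the right of the cleaner. Origin: centre of its underside on the bench
- rack: the drainer's sloping wire rack, fixed: five 6 mm bars 36 apart up the slope, between side rails 190 apart, 185 long; 30 degrees, low end facing left (+y). Origin: middle of the low end, 45 above the bench, in the plane of the bars' tops; x up the slope, y across, z out of it. A lid lying home has its origin at x = 83, y = 0, z = 0 here, its edges along the rack's x and y, any way round
- stop_bar: blue round bar of 8 mm across the low end of the rack, 190 long, top 12 above the plane of the bars; its face towards the lid is at the rack's x = 0. Origin and axes as the rack's
- foam_tray: white foam tray 200 by 220, 55 high, fixed, with four round pockets, on the other side of the cleaner from the drainer. Origin: centre of its underside. A turbine wheel in each pocket, 6 mm proud, two of them fixed
- wheel1: loose steel turbine wheel, 70 across, 46 high, in a pocket of the foam tray; leave it alone. Origin: centre of its underside
- wheel2: second loose turbine wheel, as wheel1
- flask: pink drinking flask, 82 across, 152 high, stands at the back of the bench; leave it alone. Origin: centre of its underside
- tub: yellow tub with a lid, 96 across, 122 high, stands at the back of the bench; leave it alone. Origin: centre of its underside
Mind the look-alikes: they are no part of the job. Leave any orange or purple look-alike of the lid alone.

How it is judged:
On the way, in this order (a step that is already met when the one before it is completed fails the run):
1. the blue key is pressed down, alone, with the lid on (value of joint key_blue above 0.0045 m and distance between lid and bath_mouth below 0.012 m and value of joint each of key_yellow, key_red below 0.0015 m), for 0.05 s.
2. then the yellow key, alone, with the lid on (value of joint key_yellow above 0.0045 m and distance between lid and bath_mouth below 0.012 m and value of joint each of key_blue, key_red below 0.0015 m), for 0.05 s.
3. then the red key, alone, with the lid on (value of joint key_red above 0.0045 m and distance between lid and bath_mouth below 0.012 m and value of joint each of key_blue, key_yellow below 0.0015 m), for 0.05 s.
4. the lid is lifted clear of the cleaner by its knob (z of lid in the frame of bath_mouth above 0.02 m and contact force between the fingers and knob above 1 N), for 0.2 s.
5. the lid, still held by its knob, lies flat and square on the rack's bars and bears on the stop bar (angle between the z axis of lid and the z axis of rack, either way round below 0.07 rad and (angle between the x axis of lid and the x axis of rack, either way round below 0.1 rad or angle between the x axis of lid and the y axis of rack, either way round below 0.1 rad) and angle between lid's own z axis and vertical below 1 rad and y of lid in the frame of rack between -0.025 and 0.025 m and x of lid in the frame of rack between 0.075 and 0.088 m and z of lid in the frame of rack below 0.005 m and contact force between the fingers and knob above 1 N and contact force between lid and rack above 0.3 N and contact force between lid and stop_bar above 0.3 N), for 0.1 s.
At the end, for the whole second after the job is handed in: the lid lies released and at rest on the rack's bars, knob up, flat to them within 4 degrees and square within 6, its middle within 25 mm of the rack's middle line and its lower edge within 5 mm of the stop bar; all three keys are up again (angle between the z axis of lid and the z axis of rack, either way round below 0.07 rad and (angle between the x axis of lid and the x axis of rack, either way round below 0.1 rad or angle between the x axis of lid and the y axis of rack, either way round below 0.1 rad) and angle between lid's own z axis and vertical below 1 rad and y of lid in the frame of rack between -0.025 and 0.025 m and x of lid in the frame of rack between 0.075 and 0.088 m and z of lid in the frame of rack below 0.005 m and contact force between lid and rack above 0.3 N and linear speed of lid below 0.01 m/s and angular speed of lid below 0.05 rad/s and value of joint each of key_blue, key_yellow, key_red below 0.0015 m); the robot touches nothing.
It fails at once if two keys are pressed together (value of joint each of key_blue, key_yellow above 0.0025 m or value of joint each of key_yellow, key_red above 0.0025 m or value of joint each of key_blue, key_red above 0.0025 m).
It fails at once if the lid is set down hard on the drainer (a blow over 120 N) (contact force between lid and rack above 120 N or contact force between lid and stop_bar above 120 N).
It fails at once if a turbine wheel, the flask or the tub is disturbed (moved more than 20 mm) (distance of any of wheel1, wheel2, flask, tub from where it was at the start of the episode above 0.02 m).
It also fails if it takes over 64 s, if anything falls off the work surface, if the arm or the gripper's body presses on something with over 40 N, if the wrist force passes 120 N, or if a joint passes its speed limit or range.

ROBOT

A 6-joint arm with a two-finger parallel gripper is mounted at the origin on the work surface. World frame = base frame: x ahead of the robot, y to its left, z up, the work surface at z = 0. Lengths are in m, angles in rad, forces in N, time in s.
With the tool pointing down it reaches from about 0.325 to 0.925 m from the base axis. Payload 3.1 kg.
Tool frame: the origin (TCP) lies midway between the tips of the shut fingers; the grasp point (between the pads) lies 19 mm behind it; z points along the fingers, y is the line along which they close (so a half turn about z gives the same grasp; the last joint's range is limited). The gripper opens to 85 mm and grips with 20 to 120 N. Pads are 22 mm wide; open, the fingers measure 114 mm over their backs; the gripper's body (76 mm by 85 mm) begins 54 mm behind the grasp point. The pads swing forward as they close: fully open they stand 13 mm farther back than shut.
Start: joints at [-1.236, 0.217, 1.613, -0, 1.311, -0.112], TCP at [0.27, -0.564, 0.231] pointing down, gripper open.
Joint ranges: [-2.75, 2.75], [-0.78, 2.1], [0.31, 2.55], [-1.13, 4.27], [0.13, 2.63], [-2.58, 2.58]. Speed limits (rad/s): [2.79, 2.79, 3.14, 3.14, 3.14, 3.14].

INTERFACE

Orientations are given as a unit quaternion [x, y, z, w].
In Python, from station import * gives the robot as it stands.
- The arm moves only by the tool apply_moves, never from a script. Its argument "steps" is a list of rows, each an object of numbers: "hand": the closure, from 0 (fully open) to 1 (shut); "dx", "dy", "dz": the shift along the tool's x, y, z in cm; "yaw": the turn about the tool's z in rad. In form: [{"hand": .., "dx": .., "dy": .., "dz": .., "yaw": ..}, ...]. A call has 1 to 10 rows; each row is the pose to reach, as a shift and turn from the pose commanded when the call began, along the tool's axes at that moment; what a row does not reach only later rows make up. A row lasts 1/10 s, in which the tool goes at most 50 mm and 8.59 degrees, less where a joint would pass 70% of its speed; a pose out of reach is approached as far as the arm can. A call with a gripper value outside its range is refused whole. The fingers move at their own pace and stop on an object; "force" is the grip in N (left out, the last holds). Time passes only in rows, so rows that repeat a pose let the fingers close. It gives the time, the measured TCP pose, the force, the opening and the grip force at its end, in the units of the state.
- get_state(): the state, without advancing time (a new reading comes with each control period).
- read_camera(name): name is "scene" or "top" or "wrist"; returns the picture (480x640x3 uint8, blue, green, red); there is no depth.
- camera_info(name): a dict with "mtx" (3x3 intrinsics, pixels), "dist_coeffs" ([k1, k2, p1, p2, k3] as OpenCV has them; the pictures are not rectified), "pose" (4x4, takes a point from camera to world coordinates); the wrist camera has in their place "tool_from_camera" (4x4, takes a point from camera to tool coordinates, whose origin is the TCP and whose axes are the flange's). Camera axes: x right, y down, z forward; pixel columns grow to the right and rows downward; lengths in m; the calibration is good to about 2 mm. A picture is of the moment at which its call begins: read the wrist's pose just before it. camera_info takes no time and is no camera call.
- job_done(): hands the job in; it is judged then, once.
The state is a dict: "time": time; "joints": joint angles; "joint_vel": joint speeds; "tau": joint torques, N m; "tool_pos": TCP position; "ee_rot": TCP orientation; "force": force on the tool from outside, world axes, zero at the start; "ft_torque": the same for the moment, N m; "grip_width": opening from 0.0 (shut) to 1.0 (fully open); "gripper_force": force on a finger pad.
Only numpy, scipy, OpenCV 4.12 (cv2) and the standard library are available. Lean on these libraries where they do the work, as an engineer would, in place of code of your own. Each camera call takes 0.05 s, during which the arm holds its last target. There are 200 camera calls.

## Working session

There is one attempt and no reset: what is moved stays moved. The work goes in short steps, Python scripts to look and compute and a tool call to move; the robot and the scene stay as the last step left them, time stands still between calls to the robot, and variables do not carry over. Pictures are saved under pics/ and viewed, at most 10 in all, crops included, and the job is handed in when it is done.

Besides the shell and the picture viewer there is one more tool, called after "Emit:" in YAML: its name, and indented under it one key for each argument. apply_moves: Moves the arm, as the interface text tells. Its arguments: {"type":"object","properties":{"steps":{"type":"array"},"force":{"type":"number"}},"required":["steps"]}

```bash
mkdir -p pics; ls; python3 - <<'E'
from station import *
import cv2,numpy as np
np.set_printoptions(precision=4,suppress=True)
s=get_state(); print(s)
for n in("scene","top"):
    cv2.imwrite(f"pics/{n}0.png",read_camera(n)); c=camera_info(n); print(n,c["mtx"],c["dist_coeffs"],c["pose"])
print(camera_info("wrist"))
E
```

```text
pics
{'time': 0.0, 'joints': array([-1.2362,  0.2178,  1.615 , -0.    ,  1.3113, -0.1122]), 'joint_vel': array([ 0.    ,  0.0001,  0.001 , -0.0001,  0.001 , -0.0007]), 'tau': array([ -0.0007, -39.6849, -30.3857,  -0.0001,   0.0097,   0.    ]), 'tool_pos': array([ 0.2698, -0.5629,  0.2299]), 'ee_rot': array([ 0.9752,  0.2215, -0.0001, -0.0012]), 'force': array([ 0.5012, -0.0827,  0.5346]), 'ft_torque': array([-0.0354, -0.0206, -0.0652]), 'gripper_force': 0.0, 'grip_width': 1.0043948060419845}
scene [[518.7596   0.     319.8331]
 [  0.     518.7596 243.8834]
 [  0.       0.       1.    ]] [-0.0745  0.      0.      0.      0.    ] [[ 0.8702  0.3584 -0.3381  0.8069]
 [ 0.4926 -0.6446  0.5846 -0.5923]
 [-0.0085 -0.6753 -0.7375  0.926 ]
 [ 0.      0.      0.      1.    ]]
top [[455.2292   0.     315.1752]
 [  0.     455.2292 241.7207]
 [  0.       0.       1.    ]] [-0.0551  0.      0.      0.      0.    ] [[-0.0087 -0.9971  0.0755  0.3746]
 [-1.      0.0089  0.0016  0.0408]
 [-0.0023 -0.0755 -0.9971  1.1555]
 [ 0.      0.      0.      1.    ]]
{'mtx': array([[416.259 ,   0.    , 318.7894],
       [  0.    , 416.259 , 241.1724],
       [  0.    ,   0.    ,   1.    ]]), 'dist_coeffs': array([0.0104, 0.    , 0.    , 0.    , 0.    ]), 'tool_from_camera': array([[ 0.0007, -0.9453, -0.3262,  0.0847],
       [ 1.    ,  0.0009, -0.0006, -0.001 ],
       [ 0.0008, -0.3262,  0.9453, -0.1419],
       [ 0.    ,  0.    ,  0.    ,  1.    ]])}
```

View pics/scene0.png

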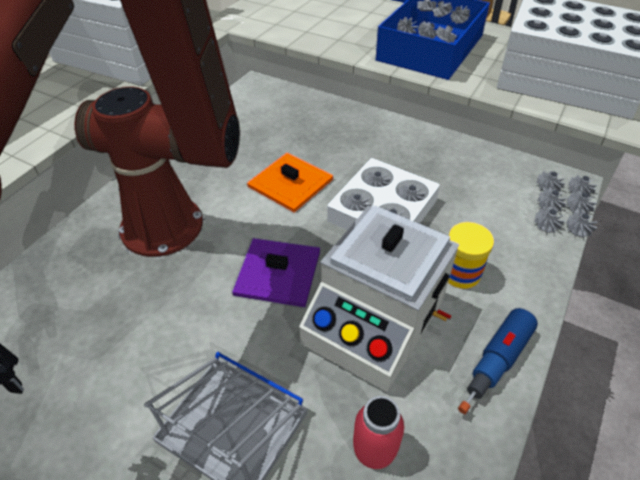

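View pics/top0.png

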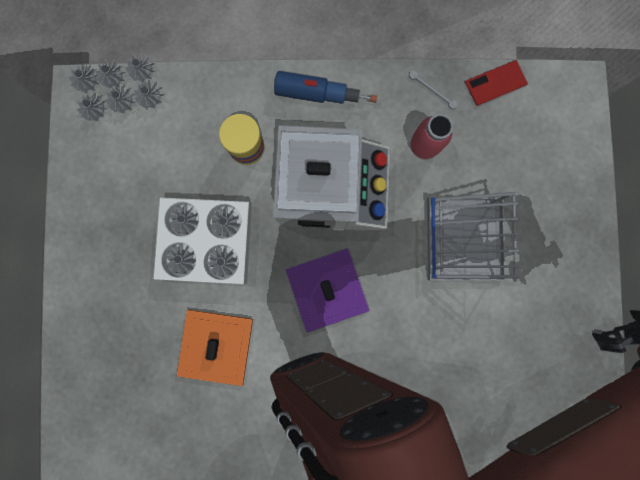

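The scene view shows the steel lid on the cleaner with its black knob at (392,238), the keys at blue (323,318), yellow (350,333), red (379,347), and the drainer at (230,415) with its blue stop bar from (218,355) to (301,402).

Three things could be the lid in the top view: steel (318,168), purple (328,290) and orange (214,347). The steel one on the cleaner fits the description; the other two are look-alikes. I'll confirm it in enlarged crops.

```bash
cat > h.py <<'E'
import cv2,numpy as np
from scipy.optimize import least_squares
from scipy.spatial.transform import Rotation as R
from station import *
np.set_printoptions(precision=4,suppress=True)
def cam(name,st=None):
    c=camera_info(name)
    if name!="wrist": T=c["pose"]
    else:
        T=np.eye(4);T[:3,:3]=R.from_quat(st["ee_rot"]).as_matrix();T[:3,3]=st["tool_pos"];T=T@c["tool_from_camera"]
    return c["mtx"],c["dist_coeffs"],np.array(T)
def proj(C,P):
    K,d,T=C;Ti=np.linalg.inv(T)
    return cv2.projectPoints(np.atleast_2d(P).astype(float),cv2.Rodrigues(Ti[:3,:3])[0],Ti[:3,3],K,d)[0][:,0]
def ray(C,p):
    K,d,T=C;u=cv2.undistortPoints(np.array([[p]],float),K,d)[0,0]
    v=T[:3,:3]@np.array([*u,1]);return T[:3,3],v/np.linalg.norm(v)
def tri(obs):
    A=0;b=0
    for C,p in obs:
        o,v=ray(C,p);M=np.eye(3)-np.outer(v,v);A=A+M;b=b+M@o
    x=np.linalg.solve(A,b);return x,[np.linalg.norm(proj(C,x)[0]-p) for C,p in obs]
def blobs(im,lo,hi,box):
    h=cv2.cvtColor(im,cv2.COLOR_BGR2HSV);x0,y0,x1,y1=box
    m=cv2.inRange(h,lo,hi)[y0:y1,x0:x1];M=cv2.moments(m,True)
    return np.array([M["m10"]/M["m00"]+x0,M["m01"]/M["m00"]+y0]),M["m00"]
HS=dict(blue=((100,120,60),(125,255,255)),yellow=((20,120,80),(35,255,255)),red=((0,0,0),(0,0,0)))
def red(im,box):
    h=cv2.cvtColor(im,cv2.COLOR_BGR2HSV);h[...,0]=(h[...,0].astype(int)+90)%180
    x0,y0,x1,y1=box;m=cv2.inRange(h,(80,150,80),(100,255,255))[y0:y1,x0:x1];M=cv2.moments(m,True)
    return np.array([M["m10"]/M["m00"]+x0,M["m01"]/M["m00"]+y0]),M["m00"]
E
python3 - <<'E'
from h import *
s=cv2.imread("pics/scene0.png");t=cv2.imread("pics/top0.png")
def crop(im,x,y,w,h,W,H): return cv2.resize(im[y:y+h,x:x+w],(W,H),interpolation=cv2.INTER_CUBIC)
# each pane 400x300, 
a=crop(t,260,118,140,105,400,300);b=crop(s,295,195,172,129,400,300)
c=crop(t,415,175,140,105,400,300);d=crop(s,140,340,180,135,400,300)
cv2.imwrite("pics/c1.png",np.vstack([np.hstack([a,b]),np.hstack([c,d])]))
S,T=cam("scene"),cam("top")
bs={"blue":[(305,300,342,336),(368,198,388,222)],"yellow":[(335,318,366,348),(370,174,390,196)],"red":[(363,332,396,364),(370,148,390,170)]}
for k,(b1,b2) in bs.items():
    f=(lambda im,b:red(im,b)) if k=="red" else (lambda im,b:blobs(im,*HS[k],b))
    p,n=f(s,b1);q,m=f(t,b2);print(k,p,n,q,m,*tri([(S,p),(T,q)]))
E
```

```text
blue [322.4569 317.9251] 267.0 [378.4786 209.4286] 140.0 [ 0.5286 -0.1054  0.1051] [np.float64(0.21586939589292697), np.float64(0.1761321607316184)]
yellow [349.6074 332.4593] 270.0 [379.5299 183.903 ] 134.0 [ 0.5887 -0.1092  0.1052] [np.float64(0.152524239125072), np.float64(0.12107550301466757)]
red [377.9011 347.4945] 273.0 [380.2602 158.8699] 123.0 [ 0.6485 -0.1124  0.1047] [np.float64(0.07598555076966658), np.float64(0.05871500818038764)]
```

View pics/c1.png

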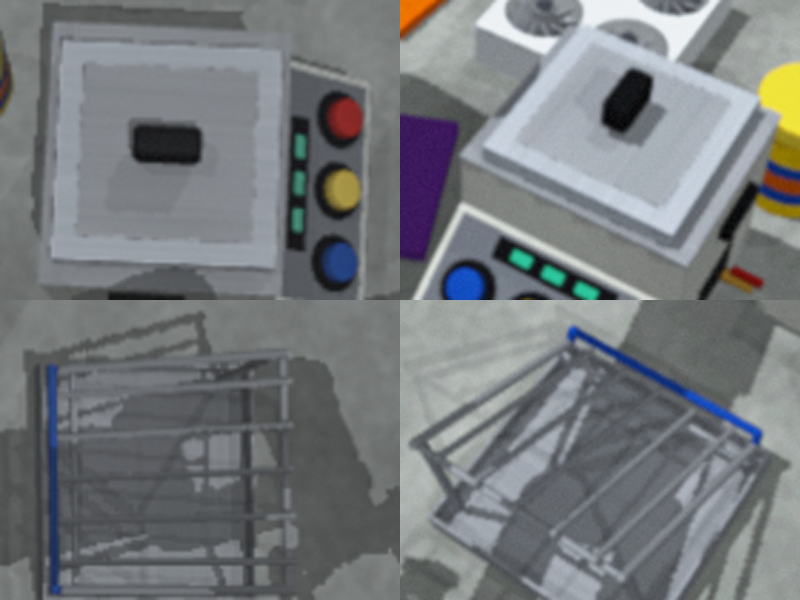

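The crops confirm that the steel lid on the tank is the one meant. In the top crop its knob centre is at (166,144), and in the scene crop at (627,101). The blue stop bar runs from (53,367) to (54,592) in the top crop and from (573,333) to (757,436) in the scene crop.

```bash
python3 - <<'E'
from h import *
S,T=cam("scene"),cam("top")
t=lambda x,y,ox,oy:np.array([x*.35+ox,y*.35+oy])
print("stop far",*tri([(S,(300.7,401.2)),(T,t(53,67,415,175))]));print("stop near",*tri([(S,(217.9,354.9)),(T,t(54,292,415,175))]))
tp=[(62,40),(283,48),(275,267),(50,262)]; sp=[(188,25),(362,97),(272,237),(85,150)]
# image top = +x, left=+y : TL=(+x,+y)  scene: top (588,25)=far... match by world
# scene order: top=(−x?,+y), right=(+x,+y), bottom=(+x,-y), left=(-x,-y)
m=[(1,sp[1]) ,(2,sp[2])]
pairs=[(tp[0],sp[1]),(tp[1],sp[2]),(tp[2],sp[3]),(tp[3],sp[0])]
P=[]
for a,b in pairs:
    x,e=tri([(T,t(*a,260,118)),(S,(b[0]*.43+295,b[1]*.43+195))]);P.append(x);print("lid",x,e)
P=np.array(P);print(P.mean(0),np.linalg.norm(P-np.roll(P,1,0),axis=1))
print("knob",*tri([(T,t(166,144,260,118)),(S,(227*.43+295,101*.43+195))]))
E
```

```text
stop far [ 0.5635 -0.2495  0.0491] [np.float64(0.557368499628087), np.float64(0.40847548833555514)]
stop near [ 0.3713 -0.245   0.0441] [np.float64(1.356878521981483), np.float64(1.084462013806762)]
lid [0.6843 0.1129 0.2072] [np.float64(1.1805794767874573), np.float64(1.3212453783294265)]
lid [ 0.6757 -0.053   0.206 ] [np.float64(0.4987500488272152), np.float64(0.6185273117321165)]
lid [ 0.5118 -0.0438  0.203 ] [np.float64(0.9896358343787882), np.float64(1.1360944941182556)]
lid [0.5194 0.1237 0.2032] [np.float64(2.279770004752985), np.float64(2.3800025990561706)]
[0.5978 0.035  0.2049] [0.1654 0.1661 0.1642 0.1677]
knob [0.5973 0.0353 0.2302] [np.float64(0.44246190364429594), np.float64(0.498010287405427)]
```

```bash
cat >> h.py <<'E'
def go(target,yaw=None,st=None):
    "tool-axis shift (cm) and turn to bring the TCP to target (world)"
    st=st or get_state();M=R.from_quat(st["ee_rot"]).as_matrix();d=M.T@(np.array(target)-st["tool_pos"])*100
    y0=np.arctan2(M[1,0],M[0,0]);dy=0 if yaw is None else -((yaw-y0+np.pi)%(2*np.pi)-np.pi)
    print("dx %.2f dy %.2f dz %.2f yaw %.3f | now yaw %.3f tilt %.4f"%(*d,dy,y0,np.arccos(-M[2,2])))
A=-0.057; BACK=np.array([-np.sin(A),np.cos(A),0]); N=-np.sin(np.radians(35))*BACK+np.array([0,0,np.cos(np.radians(35))])
KEY=dict(blue=np.array([.5286,-.1054,.1051]),yellow=np.array([.5887,-.1092,.1052]),red=np.array([.6485,-.1124,.1047]))
E
python3 - <<'E'
from h import *
print(BACK,N)
go([.27,-.564,.33]); go(KEY["blue"]-.011*BACK+.025*N+[0,-.06,.12],np.pi/2+A); go(KEY["blue"]-.011*BACK+.025*N,np.pi/2+A)
E
```

```text
[0.057  0.9984 0.    ] [-0.0327 -0.5726  0.8192]
dx -0.03 dy 0.08 dz -9.99 yaw 0.000 | now yaw 0.447 tilt 0.0022
dx 39.29 dy -22.46 dz -1.49 yaw -1.067 | now yaw 0.447 tilt 0.0022
dx 41.88 dy -27.84 dz 10.52 yaw -1.067 | now yaw 0.447 tilt 0.0022
```

Emit:
apply_moves:
  steps:
    - {"hand": 1, "dx": 0, "dy": 0, "dz": -5, "yaw": 0}
    - {"hand": 1, "dx": 2, "dy": -1, "dz": -9, "yaw": -0.1}
    - {"hand": 1, "dx": 5, "dy": -3, "dz": -10, "yaw": -0.2}
    - {"hand": 1, "dx": 9, "dy": -5, "dz": -10, "yaw": -0.3}
    - {"hand": 1, "dx": 13, "dy": -7, "dz": -10, "yaw": -0.43}
    - {"hand": 1, "dx": 17, "dy": -9.5, "dz": -10, "yaw": -0.56}
    - {"hand": 1, "dx": 21, "dy": -12, "dz": -10, "yaw": -0.69}
    - {"hand": 1, "dx": 25, "dy": -14.3, "dz": -10, "yaw": -0.82}
    - {"hand": 1, "dx": 29, "dy": -16.6, "dz": -10, "yaw": -0.95}
    - {"hand": 1, "dx": 33, "dy": -18.9, "dz": -10, "yaw": -1.067}

```text
time: 1.1
tool_pos: [0.4865, -0.2487, 0.3308]
ee_rot: [0.725, 0.688, -0.0, -0.0]
force: [0.1, -0.4, 0.6]
grip_width: -0.001
gripper_force: 0.0
```

```bash
python3 - <<'E'
from h import *
go(KEY["blue"]-.011*BACK+.06*N,np.pi/2+A); go(KEY["blue"]-.011*BACK+.02*N,np.pi/2+A)
s=get_state();print(s["tool_pos"],s["force"],s["grip_width"],s["time"])
E
```

```text
dx 9.98 dy 3.45 dz 17.66 yaw 0.005 | now yaw 1.519 tilt 0.0006
dx 12.28 dy 3.46 dz 20.93 yaw 0.005 | now yaw 1.519 tilt 0.0006
[ 0.4865 -0.2487  0.3308] [ 0.1053 -0.3759  0.5769] -0.0014239589209645977 1.1
```

Emit:
apply_moves:
  steps:
    - {"dx": 3, "dy": 1, "dz": 4, "yaw": 0, "hand": 1}
    - {"dx": 6, "dy": 2, "dz": 8, "yaw": 0, "hand": 1}
    - {"dx": 8, "dy": 3, "dz": 12, "yaw": 0, "hand": 1}
    - {"dx": 9.5, "dy": 3.45, "dz": 15.5, "yaw": 0.005, "hand": 1}
    - {"dx": 10, "dy": 3.46, "dz": 17.7, "yaw": 0.005, "hand": 1}
    - {"dx": 11.5, "dy": 3.46, "dz": 19.8, "yaw": 0.005, "hand": 1}
    - {"dx": 12.28, "dy": 3.46, "dz": 20.93, "yaw": 0.005, "hand": 1}
    - {"dx": 12.28, "dy": 3.46, "dz": 20.93, "yaw": 0.005, "hand": 1}

```text
time: 1.9
tool_pos: [0.5256, -0.1285, 0.1196]
ee_rot: [0.728, 0.685, -0.001, -0.002]
force: [0.0, -0.1, -0.1]
grip_width: 0.002
gripper_force: 0.0
```

```bash
python3 - <<'E'
from h import *
go(KEY["blue"]-.011*BACK,np.pi/2+A)
a=read_camera("scene");b=read_camera("wrist");cv2.imwrite("pics/s1.png",a);cv2.imwrite("pics/w1.png",b)
cv2.imwrite("pics/c2.png",np.hstack([cv2.resize(a[225:385,270:430],(400,400),interpolation=cv2.INTER_CUBIC),cv2.resize(b,(400,300))[:, :].copy() if 0 else cv2.copyMakeBorder(cv2.resize(b,(400,300)),0,100,0,0,cv2.BORDER_CONSTANT)]))
print(get_state()["force"],get_state()["tool_pos"])
E
```

```text
dx 1.22 dy 0.17 dz 1.45 yaw -0.004 | now yaw 1.510 tilt 0.0053
[-0.8319 -0.1867  0.6937] [ 0.5279 -0.1303  0.1225]
```

View pics/c2.png

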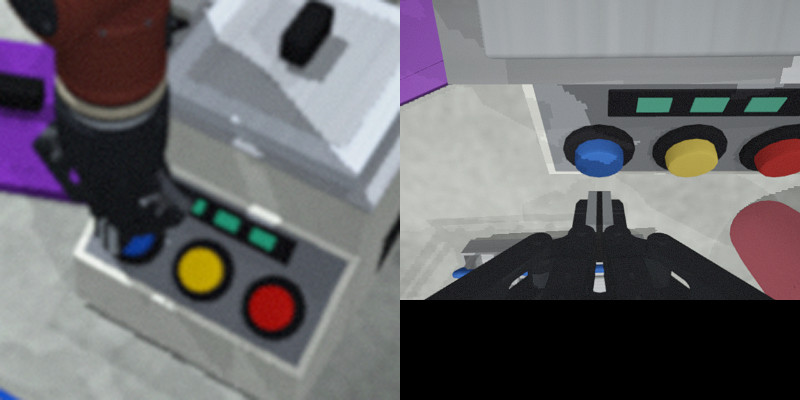

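The wrist pane shows the shut tips (599,195) in line with the blue key (598,155). I'll press along the panel normal, watching the force.

Emit:
apply_moves:
  steps:
    - {"dx": 0.5, "dy": 0, "dz": 0.7, "yaw": 0, "hand": 1}
    - {"dx": 0.92, "dy": 0, "dz": 1.3, "yaw": 0, "hand": 1}
    - {"dx": 0.92, "dy": 0, "dz": 1.3, "yaw": 0, "hand": 1}
    - {"dx": 0.92, "dy": 0, "dz": 1.3, "yaw": 0, "hand": 1}

```text
time: 2.4
tool_pos: [0.528, -0.1208, 0.109]
ee_rot: [0.729, 0.685, -0.0, -0.0]
force: [0.7, -0.5, -0.0]
grip_width: -0.001
gripper_force: 0.0
```

Emit:
apply_moves:
  steps:
    - {"dx": 0.11, "dy": 0, "dz": 0.16, "yaw": 0, "hand": 1}
    - {"dx": 0.11, "dy": 0, "dz": 0.16, "yaw": 0, "hand": 1}

```text
time: 2.6
tool_pos: [0.5286, -0.1199, 0.1077]
ee_rot: [0.729, 0.685, 0.0, 0.0]
force: [-0.0, -0.1, -0.8]
grip_width: -0.002
gripper_force: 0.1
```

Emit:
apply_moves:
  steps:
    - {"dx": 0.11, "dy": 0, "dz": 0.16, "yaw": 0, "hand": 1}
    - {"dx": 0.11, "dy": 0, "dz": 0.16, "yaw": 0, "hand": 1}

```text
time: 2.8
tool_pos: [0.5286, -0.1189, 0.1062]
ee_rot: [0.729, 0.685, 0.0, 0.001]
force: [-0.7, -0.6, 2.5]
grip_width: -0.005
gripper_force: 1.2
```

Emit:
apply_moves:
  steps:
    - {"dx": 0.11, "dy": 0, "dz": 0.16, "yaw": 0, "hand": 1}
    - {"dx": 0.11, "dy": 0, "dz": 0.16, "yaw": 0, "hand": 1}

```text
time: 3.0
tool_pos: [0.5288, -0.1178, 0.1046]
ee_rot: [0.729, 0.685, 0.0, 0.001]
force: [-0.8, -1.5, 3.3]
grip_width: 0.0
gripper_force: 1.7
```

Emit:
apply_moves:
  steps:
    - {"dx": 0.11, "dy": 0, "dz": 0.16, "yaw": 0, "hand": 1}
    - {"dx": 0.11, "dy": 0, "dz": 0.16, "yaw": 0, "hand": 1}

```text
time: 3.2
tool_pos: [0.5288, -0.1166, 0.1029]
ee_rot: [0.729, 0.685, 0.0, 0.001]
force: [-1.0, -1.7, 4.5]
grip_width: -0.001
gripper_force: 2.3
```

Emit:
apply_moves:
  steps:
    - {"dx": 0.11, "dy": 0, "dz": 0.16, "yaw": 0, "hand": 1}
    - {"dx": 0.11, "dy": 0, "dz": 0.16, "yaw": 0, "hand": 1}

```text
time: 3.4
tool_pos: [0.5289, -0.1163, 0.1024]
ee_rot: [0.728, 0.685, -0.001, 0.001]
force: [-3.0, -3.2, 9.1]
grip_width: -0.003
gripper_force: 4.6
```

Emit:
apply_moves:
  steps:
    - {"dx": 0, "dy": 0, "dz": 0, "yaw": 0, "hand": 1}
    - {"dx": -0.7, "dy": 0, "dz": -1, "yaw": 0, "hand": 1}
    - {"dx": -1.4, "dy": 0, "dz": -2, "yaw": 0, "hand": 1}
    - {"dx": -1.4, "dy": 2, "dz": -2, "yaw": 0, "hand": 1}
    - {"dx": -1.4, "dy": 4, "dz": -2, "yaw": 0, "hand": 1}
    - {"dx": -1.4, "dy": 6, "dz": -2, "yaw": 0, "hand": 1}
    - {"dx": -1.4, "dy": 6, "dz": -2, "yaw": 0, "hand": 1}
    - {"dx": -0.9, "dy": 6, "dz": -1.3, "yaw": 0, "hand": 1}
    - {"dx": -0.5, "dy": 6, "dz": -0.7, "yaw": 0, "hand": 1}
    - {"dx": -0.5, "dy": 6, "dz": -0.7, "yaw": 0, "hand": 1}

```text
time: 4.4
tool_pos: [0.5863, -0.1231, 0.1065]
ee_rot: [0.728, 0.685, -0.001, -0.001]
force: [-1.3, -0.3, 1.1]
grip_width: -0.001
gripper_force: 0.9
```

```bash
python3 - <<'E'
from h import *
s=get_state();print(s["force"],s["tool_pos"])
go(np.array([.5289,-.1163,.1024])+.06*np.array([.9984,-.057,0]),np.pi/2+A)
E
```

```text
[-1.2958 -0.3364  1.108 ] [ 0.5863 -0.1231  0.1065]
dx 0.35 dy 0.23 dz 0.41 yaw -0.004 | now yaw 1.509 tilt 0.0030
```

Emit:
apply_moves:
  steps:
    - {"dx": 0.11, "dy": 0, "dz": 0.16, "yaw": 0, "hand": 1}
    - {"dx": 0.22, "dy": 0, "dz": 0.32, "yaw": 0, "hand": 1}
    - {"dx": 0.33, "dy": 0, "dz": 0.47, "yaw": 0, "hand": 1}
    - {"dx": 0.33, "dy": 0, "dz": 0.47, "yaw": 0, "hand": 1}

```text
time: 4.8
tool_pos: [0.5877, -0.121, 0.1033]
ee_rot: [0.729, 0.685, -0.001, -0.0]
force: [-2.3, -2.8, 2.3]
grip_width: -0.001
gripper_force: 2.0
```

Emit:
apply_moves:
  steps:
    - {"dx": 0.11, "dy": 0, "dz": 0.16, "yaw": 0, "hand": 1}
    - {"dx": 0.17, "dy": 0, "dz": 0.24, "yaw": 0, "hand": 1}
    - {"dx": 0.17, "dy": 0, "dz": 0.24, "yaw": 0, "hand": 1}

```text
time: 5.1
tool_pos: [0.5883, -0.1202, 0.1022]
ee_rot: [0.728, 0.685, -0.001, 0.001]
force: [-5.5, -4.5, 8.2]
grip_width: -0.0
gripper_force: 4.4
```

Emit:
apply_moves:
  steps:
    - {"dx": 0.04, "dy": 0, "dz": 0.06, "yaw": 0, "hand": 1}
    - {"dx": 0.04, "dy": 0, "dz": 0.06, "yaw": 0, "hand": 1}

```text
time: 5.3
tool_pos: [0.5883, -0.1202, 0.1021]
ee_rot: [0.728, 0.685, -0.001, 0.001]
force: [-5.9, -4.2, 9.3]
grip_width: 0.002
gripper_force: 5.4
```

Emit:
apply_moves:
  steps:
    - {"dx": -0.7, "dy": 0, "dz": -1, "yaw": 0, "hand": 1}
    - {"dx": -1.4, "dy": 0, "dz": -2, "yaw": 0, "hand": 1}
    - {"dx": -1.4, "dy": 2, "dz": -2, "yaw": 0, "hand": 1}
    - {"dx": -1.4, "dy": 4, "dz": -2, "yaw": 0, "hand": 1}
    - {"dx": -1.4, "dy": 6, "dz": -2, "yaw": 0, "hand": 1}
    - {"dx": -1.4, "dy": 6, "dz": -2, "yaw": 0, "hand": 1}
    - {"dx": -1.4, "dy": 6, "dz": -2, "yaw": 0, "hand": 1}

```text
time: 6.0
tool_pos: [0.6474, -0.1361, 0.1201]
ee_rot: [0.729, 0.685, 0.0, -0.0]
force: [-1.0, -0.5, 0.5]
grip_width: 0.003
gripper_force: 0.0
```

```bash
python3 - <<'E'
from h import *
s=get_state();print(s["force"],s["tool_pos"])
go(np.array([.5289,-.1163,.1024])+.12*np.array([.9984,-.057,0]),np.pi/2+A)
E
```

```text
[-1.0391 -0.5021  0.4781] [ 0.6474 -0.1361  0.1201]
dx 1.30 dy 0.05 dz 1.77 yaw -0.005 | now yaw 1.509 tilt 0.0009
```

Emit:
apply_moves:
  steps:
    - {"dx": 0.4, "dy": 0.1, "dz": 0.6, "yaw": 0, "hand": 1}
    - {"dx": 0.7, "dy": 0.1, "dz": 1.0, "yaw": 0, "hand": 1}
    - {"dx": 0.9, "dy": 0.1, "dz": 1.3, "yaw": 0, "hand": 1}
    - {"dx": 1.05, "dy": 0.1, "dz": 1.5, "yaw": 0, "hand": 1}
    - {"dx": 1.2, "dy": 0.1, "dz": 1.7, "yaw": 0, "hand": 1}
    - {"dx": 1.2, "dy": 0.1, "dz": 1.7, "yaw": 0, "hand": 1}

```text
time: 6.6
tool_pos: [0.6486, -0.1247, 0.1034]
ee_rot: [0.729, 0.685, -0.001, -0.0]
force: [-4.0, -3.1, 3.9]
grip_width: -0.0
gripper_force: 2.0
```

Emit:
apply_moves:
  steps:
    - {"dx": 0.1, "dy": 0, "dz": 0.14, "yaw": 0, "hand": 1}
    - {"dx": 0.2, "dy": 0, "dz": 0.3, "yaw": 0, "hand": 1}
    - {"dx": 0.2, "dy": 0, "dz": 0.3, "yaw": 0, "hand": 1}

```text
time: 6.9
tool_pos: [0.6493, -0.1239, 0.1021]
ee_rot: [0.729, 0.685, -0.001, 0.001]
force: [-5.1, -4.1, 9.1]
grip_width: -0.003
gripper_force: 4.8
```

Emit:
apply_moves:
  steps:
    - {"dx": -0.7, "dy": 0, "dz": -1, "yaw": 0, "hand": 1}
    - {"dx": -1.4, "dy": 0, "dz": -2, "yaw": 0, "hand": 1}
    - {"dx": -2, "dy": 0, "dz": -6, "yaw": 0, "hand": 1}
    - {"dx": -2, "dy": 0, "dz": -11, "yaw": 0, "hand": 1}
    - {"dx": -2, "dy": 0, "dz": -16, "yaw": 0, "hand": 0.5}
    - {"dx": 1, "dy": -1, "dz": -20, "yaw": 0, "hand": 0}
    - {"dx": 5, "dy": -3, "dz": -22, "yaw": 0, "hand": 0}
    - {"dx": 9, "dy": -5, "dz": -22, "yaw": 0, "hand": 0}
    - {"dx": 13, "dy": -6, "dz": -22, "yaw": 0, "hand": 0}
    - {"dx": 15.5, "dy": -6.1, "dz": -22, "yaw": 0, "hand": 0}

```text
time: 7.9
tool_pos: [0.5972, 0.0391, 0.3215]
ee_rot: [0.728, 0.685, 0.002, -0.0]
force: [1.0, 0.7, 0.1]
grip_width: 0.993
gripper_force: 0.0
```

Emit:
apply_moves:
  steps:
    - {"dx": 0, "dy": 0, "dz": 0, "yaw": 0, "hand": 0}
    - {"dx": 0, "dy": 0, "dz": 0, "yaw": 0, "hand": 0}

```text
time: 8.1
tool_pos: [0.5982, 0.0365, 0.3206]
ee_rot: [0.728, 0.685, 0.0, 0.0]
force: [-0.2, 0.6, -0.2]
grip_width: 0.997
gripper_force: 0.0
```

```bash
python3 - <<'E'
from h import *
s=get_state();a=read_camera("wrist");sc=read_camera("scene");cv2.imwrite("pics/w2.png",a);cv2.imwrite("pics/s2.png",sc)
print(s["tool_pos"],s["ee_rot"],s["grip_width"],s["time"])
C=cam("wrist",s)
for z in(.208,.246): print(proj(C,[[.5975,.035,z]]))
g=cv2.cvtColor(a,cv2.COLOR_BGR2GRAY); cv2.imwrite("pics/c3.png",cv2.resize(a,(800,600),interpolation=cv2.INTER_CUBIC))
E
```

```text
[0.5982 0.0365 0.3206] [0.7282 0.6853 0.0003 0.0003] 0.9970768614948419 8.1
[[317.9562 240.0081]]
[[317.8425 261.9233]]
```

View pics/c3.png

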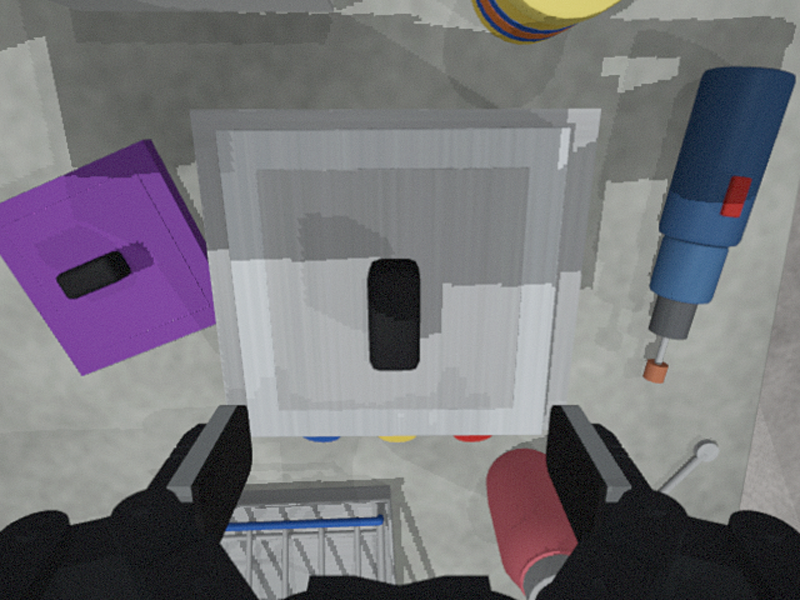

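The wrist view confirms the lid is still on. The knob is at (394,315), with its top face centred near (394,332), within 3 mm of my estimate. Before grasping, I'll get a wrist view of the drainer.

Emit:
apply_moves:
  steps:
    - {"dx": -4, "dy": -1.3, "dz": -1, "yaw": 0, "hand": 0}
    - {"dx": -8.5, "dy": -2.8, "dz": -3, "yaw": 0, "hand": 0}
    - {"dx": -13, "dy": -4.3, "dz": -4, "yaw": 0, "hand": 0}
    - {"dx": -17.5, "dy": -5.8, "dz": -4, "yaw": 0, "hand": 0}
    - {"dx": -22, "dy": -7.3, "dz": -4, "yaw": 0, "hand": 0}
    - {"dx": -26.5, "dy": -8.8, "dz": -4, "yaw": 0, "hand": 0}
    - {"dx": -31, "dy": -10.3, "dz": -4, "yaw": 0, "hand": 0}
    - {"dx": -34, "dy": -11.2, "dz": -4, "yaw": 0, "hand": 0}
    - {"dx": -34, "dy": -11.2, "dz": -4, "yaw": 0, "hand": 0}
    - {"dx": -34, "dy": -11.2, "dz": -4, "yaw": 0, "hand": 0}

```text
time: 9.2
tool_pos: [0.4644, -0.2977, 0.36]
ee_rot: [0.73, 0.684, 0.0, -0.0]
force: [-0.7, -0.4, -0.8]
grip_width: 1.0
gripper_force: 0.0
```

```bash
python3 - <<'E'
from h import *
import json
s=get_state();a=read_camera("wrist");t=read_camera("top");cv2.imwrite("pics/w3.png",a)
print(s["tool_pos"],s["ee_rot"],s["time"]); json.dump({k:np.array(s[k]).tolist() for k in("tool_pos","ee_rot")},open("w3.json","w"))
cv2.imwrite("pics/c4.png",cv2.resize(a,(800,600),interpolation=cv2.INTER_CUBIC))
E
```

```text
[ 0.4644 -0.2977  0.36  ] [ 0.7299  0.6835  0.0003 -0.0004] 9.2
```

View pics/c4.png

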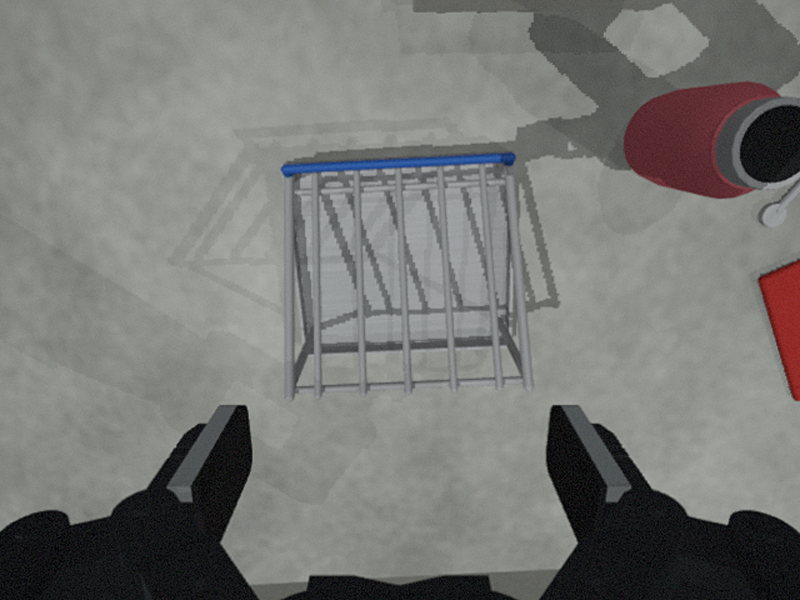

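The drainer is clear in the wrist view: the blue stop runs (283,170) to (515,158), and the five bars end at x 317, 362, 408, 453 and 499, y ≈ 390. I'll fit the rack's pose from these points.

```bash
python3 - <<'E'
from h import *
import json
W=cam("wrist",json.load(open("w3.json")));S,T=cam("scene"),cam("top")
up=lambda x,y:((x+.5)/1.25-.5,(y+.5)/1.25-.5)
st=[(-.004,-.095,.008),(-.004,.095,.008)];bars=[(.185,y,-.003) for y in(-.095,-.072,-.036,0,.036,.072,.095)]
obs=[(W,st+bars,[up(283,170),up(515,158),up(289,396),up(317,394),up(362,391),up(408,390),up(453,388),up(499,387),up(530,386)]),
(S,st,[(217.9,354.9),(300.7,401.2)]),(T,st,[(433.9,277.2),(433.6,198.5)])]
def M(p):
    r=R.from_euler("z",p[3]-np.pi/2)*R.from_euler("y",-30,degrees=True);return r.as_matrix(),p[:3]
def f(p,o=obs):
    m,t=M(p);return np.concatenate([(proj(C,np.array(P)@m.T+t)-np.array(q)).ravel() for C,P,q in o])
for o in(obs,obs[:1],obs[1:]):
    q=least_squares(f,[.467,-.25,.045,0],args=(o,),loss="soft_l1");print(q.x,np.round(f(q.x,o),1))
p=least_squares(f,[.467,-.25,.045,0],loss="soft_l1").x
json.dump(p.tolist(),open("rack.json","w"))
s=get_state();go([.5968,.0335,.32],np.pi/2-.052);go([.5968,.0335,.215])
E
```

```text
[ 0.4673 -0.2528  0.0428 -0.0198] [ 2.9 -0.9 -3.   0.3  0.2 -0.5  0.8  0.1  0.8  1.1  0.   0.4  0.2  0.6
 -0.3 -0.  -1.8 -0.1 -0.7 -1.3 -0.4 -0.9 -1.  -1.3 -1.3  0.1]
[ 0.4671 -0.2518  0.0447 -0.0183] [ 2.2 -1.6 -2.9 -0.7 -0.3 -0.4  0.4  0.3  0.5  1.2 -0.   0.5  0.3  0.6
  0.  -0.1 -1.4 -0.2]
[ 0.4683 -0.2546  0.0424 -0.0196] [-0.8 -0.3 -0.4  0.2 -0.3 -1.7 -0.7 -0.2]
dx 33.71 dy 11.08 dz 4.05 yaw -0.010 | now yaw 1.508 tilt 0.0008
dx 33.71 dy 11.08 dz 14.55 yaw 0.000 | now yaw 1.508 tilt 0.0008
```

Emit:
apply_moves:
  steps:
    - {"dx": 4, "dy": 1.3, "dz": 0, "yaw": 0, "hand": 0}
    - {"dx": 8.5, "dy": 2.8, "dz": 0, "yaw": 0, "hand": 0}
    - {"dx": 13, "dy": 4.3, "dz": 0, "yaw": 0, "hand": 0}
    - {"dx": 17.5, "dy": 5.8, "dz": 0, "yaw": 0, "hand": 0}
    - {"dx": 22, "dy": 7.3, "dz": 0, "yaw": 0, "hand": 0}
    - {"dx": 26.5, "dy": 8.8, "dz": 2, "yaw": 0, "hand": 0}
    - {"dx": 31, "dy": 10.3, "dz": 4, "yaw": -0.01, "hand": 0}
    - {"dx": 33.7, "dy": 11.08, "dz": 4, "yaw": -0.01, "hand": 0}
    - {"dx": 33.7, "dy": 11.08, "dz": 4, "yaw": -0.01, "hand": 0}
    - {"dx": 33.7, "dy": 11.08, "dz": 4, "yaw": -0.01, "hand": 0}

```text
time: 10.3
tool_pos: [0.5964, 0.0349, 0.3203]
ee_rot: [0.724, 0.69, -0.0, 0.0]
force: [-0.7, -0.7, -0.6]
grip_width: 0.999
gripper_force: 0.0
```

```bash
python3 - <<'E'
from h import *
go([.5968,.0335,.216],np.pi/2-.052)
E
```

```text
dx -0.13 dy 0.05 dz 10.43 yaw 0.004 | now yaw 1.522 tilt 0.0006
```

Emit:
apply_moves:
  steps:
    - {"dx": -0.1, "dy": 0, "dz": 3, "yaw": 0, "hand": 0}
    - {"dx": -0.1, "dy": 0, "dz": 6, "yaw": 0, "hand": 0}
    - {"dx": -0.1, "dy": 0, "dz": 8, "yaw": 0, "hand": 0}
    - {"dx": -0.1, "dy": 0, "dz": 9.3, "yaw": 0, "hand": 0}
    - {"dx": -0.1, "dy": 0, "dz": 10, "yaw": 0, "hand": 0}
    - {"dx": -0.1, "dy": 0, "dz": 10.3, "yaw": 0, "hand": 0}
    - {"dx": -0.1, "dy": 0, "dz": 10.4, "yaw": 0, "hand": 0}
    - {"dx": -0.1, "dy": 0, "dz": 10.4, "yaw": 0, "hand": 0}

```text
time: 11.1
tool_pos: [0.5973, 0.032, 0.2175]
ee_rot: [0.725, 0.688, 0.001, 0.001]
force: [-0.8, -0.1, 1.6]
grip_width: 0.998
gripper_force: 0.0
```

Emit:
apply_moves:
  steps:
    - {"dx": 0, "dy": 0, "dz": 0, "yaw": 0, "hand": 0.5}
    - {"dx": 0, "dy": 0, "dz": 0, "yaw": 0, "hand": 0.8}
    - {"dx": 0, "dy": 0, "dz": 0, "yaw": 0, "hand": 1}
    - {"dx": 0, "dy": 0, "dz": 0, "yaw": 0, "hand": 1}
    - {"dx": 0, "dy": 0, "dz": 0, "yaw": 0, "hand": 1}
    - {"dx": 0, "dy": 0, "dz": 0, "yaw": 0, "hand": 1}
  force: 30

```text
time: 11.7
tool_pos: [0.5966, 0.0322, 0.2166]
ee_rot: [0.725, 0.689, 0.0, 0.0]
force: [-0.6, 0.2, 1.3]
grip_width: 0.275
gripper_force: 31.0
```

Emit:
apply_moves:
  steps:
    - {"dx": 0, "dy": 0, "dz": -0.5, "yaw": 0, "hand": 1}
    - {"dx": 0, "dy": 0, "dz": -1.2, "yaw": 0, "hand": 1}
    - {"dx": 0, "dy": 0, "dz": -2.2, "yaw": 0, "hand": 1}
    - {"dx": 0, "dy": 0, "dz": -3.2, "yaw": 0, "hand": 1}
    - {"dx": 0, "dy": 0, "dz": -4.4, "yaw": 0, "hand": 1}
    - {"dx": 0, "dy": 0, "dz": -5.6, "yaw": 0, "hand": 1}
    - {"dx": 0, "dy": 0, "dz": -6.8, "yaw": 0, "hand": 1}
    - {"dx": 0, "dy": 0, "dz": -7.8, "yaw": 0, "hand": 1}
    - {"dx": 0, "dy": 0, "dz": -8, "yaw": 0, "hand": 1}
    - {"dx": 0, "dy": 0, "dz": -8, "yaw": 0, "hand": 1}

```text
time: 12.7
tool_pos: [0.5968, 0.0321, 0.297]
ee_rot: [0.725, 0.688, 0.0, 0.0]
force: [-0.6, -0.7, -3.3]
grip_width: 0.278
gripper_force: 30.5
```

```bash
cat >> h.py <<'E'
import json
RK=np.array([.4673,-.2523,.044,-.02])
RM=(R.from_euler("z",RK[3]-np.pi/2)*R.from_euler("y",-30,degrees=True)).as_matrix()
GB=0.0205  # grip centre above TCP assumed (knob mid 0.232+.. vs TCP at grasp)
def tcp_for(gx,gz,gy=0):  # knob_grip at rack coords -> TCP
    return RK[:3]+RM@np.array([gx,gy,gz])-[0,0,.0154]
E
python3 - <<'E'
from h import *
s=get_state();print(s["tool_pos"],s["force"],s["gripper_force"],s["grip_width"])
Y=np.pi/2-.02
print(RM)
for a in((.126,.115),(.126,.08),(.094,.04),(.083,.04)): print(a,tcp_for(*a));go(tcp_for(*a),Y)
E
```

```text
[0.5968 0.0321 0.297 ] [-0.5874 -0.7035 -3.2891] 30.463500022888184 0.2779808205979428
[[-0.0173  0.9998  0.01  ]
 [-0.8659 -0.02    0.4999]
 [ 0.5     0.      0.866 ]]
(0.126, 0.115) [ 0.4663 -0.3039  0.1912]
dx -34.24 dy -11.30 dz 10.57 yaw -0.032 | now yaw 1.519 tilt 0.0012
(0.126, 0.08) [ 0.4659 -0.3214  0.1609]
dx -35.99 dy -11.25 dz 13.60 yaw -0.032 | now yaw 1.519 tilt 0.0012
(0.094, 0.04) [ 0.4661 -0.3137  0.1102]
dx -35.21 dy -11.28 dz 18.66 yaw -0.032 | now yaw 1.519 tilt 0.0012
(0.083, 0.04) [ 0.4663 -0.3042  0.1047]
dx -34.26 dy -11.31 dz 19.21 yaw -0.032 | now yaw 1.519 tilt 0.0012
```

Emit:
apply_moves:
  steps:
    - {"dx": -2, "dy": -0.6, "dz": 0, "yaw": 0, "hand": 1}
    - {"dx": -5, "dy": -1.6, "dz": 0, "yaw": 0, "hand": 1}
    - {"dx": -9, "dy": -2.8, "dz": 0, "yaw": -0.01, "hand": 1}
    - {"dx": -13, "dy": -4.1, "dz": 0, "yaw": -0.02, "hand": 1}
    - {"dx": -17, "dy": -5.4, "dz": 0, "yaw": -0.03, "hand": 1}
    - {"dx": -21, "dy": -6.6, "dz": 0, "yaw": -0.032, "hand": 1}
    - {"dx": -25, "dy": -7.8, "dz": 0, "yaw": -0.032, "hand": 1}
    - {"dx": -29, "dy": -9, "dz": 0, "yaw": -0.032, "hand": 1}
    - {"dx": -32.5, "dy": -10.2, "dz": 0, "yaw": -0.032, "hand": 1}
    - {"dx": -35, "dy": -11, "dz": 0, "yaw": -0.032, "hand": 1}

```text
time: 13.7
tool_pos: [0.4668, -0.3136, 0.2952]
ee_rot: [0.715, 0.699, -0.0, -0.001]
force: [-1.2, 0.1, -3.8]
grip_width: 0.275
gripper_force: 30.4
```

Emit:
apply_moves:
  steps:
    - {"dx": -0.8, "dy": -0.2, "dz": 1, "yaw": 0, "hand": 1}
    - {"dx": -1, "dy": -0.25, "dz": 3, "yaw": 0, "hand": 1}
    - {"dx": -1, "dy": -0.25, "dz": 5, "yaw": 0, "hand": 1}
    - {"dx": -1, "dy": -0.25, "dz": 7, "yaw": 0, "hand": 1}
    - {"dx": -1, "dy": -0.25, "dz": 8.5, "yaw": 0, "hand": 1}
    - {"dx": -1, "dy": -0.25, "dz": 9.5, "yaw": 0, "hand": 1}
    - {"dx": -1, "dy": -0.25, "dz": 10.5, "yaw": 0, "hand": 1}
    - {"dx": -1, "dy": -0.25, "dz": 10.5, "yaw": 0, "hand": 1}
    - {"dx": -1, "dy": -0.25, "dz": 10.5, "yaw": 0, "hand": 1}

```text
time: 14.6
tool_pos: [0.4662, -0.3217, 0.1917]
ee_rot: [0.714, 0.7, 0.0, 0.0]
force: [0.0, 0.4, -4.0]
grip_width: 0.276
gripper_force: 30.4
```

```bash
python3 - <<'E'
from h import *
Y=np.pi/2-.02
s=get_state();print(s["tool_pos"],s["force"],s["gripper_force"],s["time"])
for a in((.126,.08),(.094,.04),(.083,.04)): go(tcp_for(*a),Y)
a=read_camera("scene");b=read_camera("wrist")
cv2.imwrite("pics/c5.png",np.hstack([cv2.resize(a[260:480,110:330],(400,400),interpolation=cv2.INTER_CUBIC),cv2.copyMakeBorder(cv2.resize(b,(400,300)),0,100,0,0,cv2.BORDER_CONSTANT)]))
E
```

```text
[ 0.4662 -0.3217  0.1917] [ 0.0019  0.3854 -4.008 ] 30.378559827804565 14.6
dx 0.03 dy -0.03 dz 3.08 yaw 0.000 | now yaw 1.551 tilt 0.0007
dx 0.81 dy -0.03 dz 8.15 yaw 0.000 | now yaw 1.551 tilt 0.0007
dx 1.76 dy -0.03 dz 8.70 yaw 0.000 | now yaw 1.551 tilt 0.0007
```

View pics/c5.png

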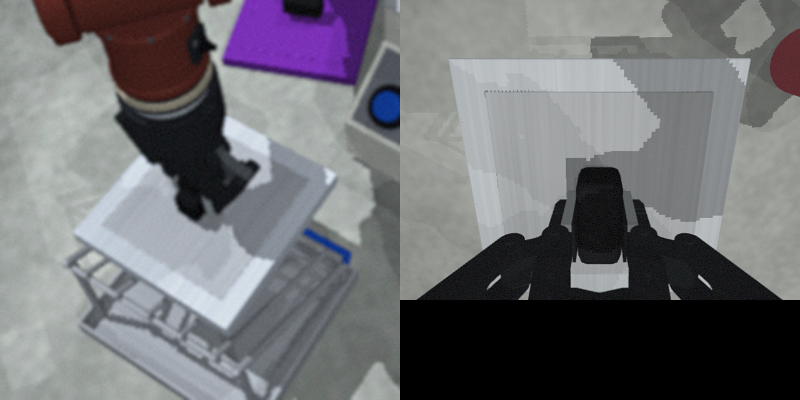

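The lid hangs level and square above the rack: it spans (75–335, 125–325) in the scene pane and its knob is at (600,215) in the wrist pane. Next I lower it until the upper edge meets the bars, then roll it flat.

Emit:
apply_moves:
  steps:
    - {"dx": 0, "dy": 0, "dz": 1.2, "yaw": 0, "hand": 1}
    - {"dx": 0, "dy": 0, "dz": 2.2, "yaw": 0, "hand": 1}
    - {"dx": 0, "dy": 0, "dz": 2.8, "yaw": 0, "hand": 1}
    - {"dx": 0.1, "dy": 0, "dz": 3.2, "yaw": 0, "hand": 1}
    - {"dx": 0.1, "dy": 0, "dz": 3.4, "yaw": 0, "hand": 1}
    - {"dx": 0.1, "dy": 0, "dz": 3.6, "yaw": 0, "hand": 1}
    - {"dx": 0.1, "dy": 0, "dz": 3.8, "yaw": 0, "hand": 1}
  force: 22

```text
time: 15.4
tool_pos: [0.4661, -0.3207, 0.1538]
ee_rot: [0.714, 0.7, 0.0, 0.0]
force: [-2.2, 2.5, 1.3]
grip_width: 0.277
gripper_force: 31.2
```

Emit:
apply_moves:
  steps:
    - {"dx": 0.05, "dy": 0, "dz": 0.25, "yaw": 0, "hand": 1}
    - {"dx": 0.1, "dy": 0, "dz": 0.5, "yaw": 0, "hand": 1}
    - {"dx": 0.15, "dy": 0, "dz": 0.75, "yaw": 0, "hand": 1}
    - {"dx": 0.15, "dy": 0, "dz": 1.0, "yaw": 0, "hand": 1}

```text
time: 15.8
tool_pos: [0.4661, -0.3171, 0.1441]
ee_rot: [0.714, 0.7, 0.001, -0.001]
force: [-2.2, 9.2, 4.4]
grip_width: 0.275
gripper_force: 32.0
```

Emit:
apply_moves:
  steps:
    - {"dx": 0.05, "dy": 0, "dz": 0.3, "yaw": 0, "hand": 1}
    - {"dx": 0.1, "dy": 0, "dz": 0.6, "yaw": 0, "hand": 1}
    - {"dx": 0.15, "dy": 0, "dz": 0.9, "yaw": 0, "hand": 1}
    - {"dx": 0.2, "dy": 0, "dz": 1.2, "yaw": 0, "hand": 1}
  force: 20

```text
time: 16.2
tool_pos: [0.4661, -0.3142, 0.1316]
ee_rot: [0.714, 0.7, 0.002, -0.002]
force: [-1.2, 8.4, 2.6]
grip_width: 0.278
gripper_force: 32.9
```

```bash
python3 - <<'E'
from h import *
Y=np.pi/2-.02
s=get_state();print(s["tool_pos"],s["force"],s["gripper_force"],s["time"])
for a in((.094,.04),(.083,.04)): go(tcp_for(*a),Y)
a=read_camera("scene");b=read_camera("wrist")
cv2.imwrite("pics/c6.png",np.hstack([cv2.resize(a[260:480,110:330],(400,400),interpolation=cv2.INTER_CUBIC),cv2.copyMakeBorder(cv2.resize(b,(400,300)),0,100,0,0,cv2.BORDER_CONSTANT)]))
E
```

```text
[ 0.4661 -0.3142  0.1316] [-1.1746  8.4492  2.5996] 32.8846549987793 16.2
dx 0.04 dy -0.00 dz 2.14 yaw -0.000 | now yaw 1.551 tilt 0.0056
dx 0.99 dy -0.00 dz 2.70 yaw -0.000 | now yaw 1.551 tilt 0.0056
```

View pics/c6.png

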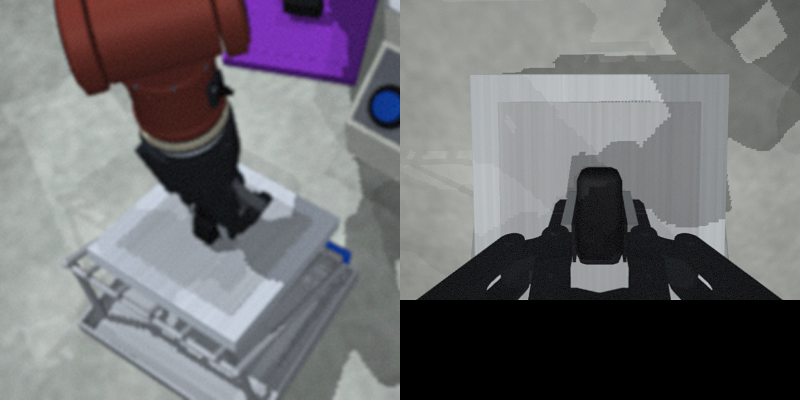

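The lid is pivoting cleanly in the grip: its low edge is coming down and it stays square. I'll continue straight down.

Emit:
apply_moves:
  steps:
    - {"dx": 0, "dy": 0, "dz": 0.25, "yaw": 0, "hand": 1}
    - {"dx": 0, "dy": 0, "dz": 0.5, "yaw": 0, "hand": 1}
    - {"dx": 0, "dy": 0, "dz": 0.75, "yaw": 0, "hand": 1}
    - {"dx": 0, "dy": 0, "dz": 1.0, "yaw": 0, "hand": 1}
    - {"dx": 0, "dy": 0, "dz": 1.25, "yaw": 0, "hand": 1}
    - {"dx": 0, "dy": 0, "dz": 1.5, "yaw": 0, "hand": 1}
    - {"dx": 0, "dy": 0, "dz": 1.5, "yaw": 0, "hand": 1}

```text
time: 17.0
tool_pos: [0.4662, -0.3145, 0.1161]
ee_rot: [0.714, 0.7, 0.002, -0.002]
force: [0.0, 7.9, 1.8]
grip_width: 0.276
gripper_force: 34.9
```

Emit:
apply_moves:
  steps:
    - {"dx": 0, "dy": 0, "dz": 0.15, "yaw": 0, "hand": 1}
    - {"dx": 0, "dy": 0, "dz": 0.3, "yaw": 0, "hand": 1}
    - {"dx": 0, "dy": 0, "dz": 0.4, "yaw": 0, "hand": 1}
    - {"dx": 0, "dy": 0, "dz": 0.4, "yaw": 0, "hand": 1}

```text
time: 17.4
tool_pos: [0.4663, -0.3149, 0.1124]
ee_rot: [0.714, 0.7, 0.001, -0.001]
force: [-0.4, 7.3, 1.3]
grip_width: 0.28
gripper_force: 35.4
```

```bash
python3 - <<'E'
from h import *
Y=np.pi/2-.02
for a in((.094,.04),(.083,.04)): go(tcp_for(*a),Y)
a=read_camera("wrist");cv2.imwrite("pics/w7.png",a);cv2.imwrite("pics/s7.png",read_camera("scene"))
E
```

```text
dx 0.12 dy -0.02 dz 0.21 yaw 0.000 | now yaw 1.551 tilt 0.0039
dx 1.07 dy -0.02 dz 0.77 yaw 0.000 | now yaw 1.551 tilt 0.0039
```

Emit:
apply_moves:
  steps:
    - {"dx": 0, "dy": 0, "dz": 0.1, "yaw": 0, "hand": 1}
    - {"dx": 0, "dy": 0, "dz": 0.2, "yaw": 0, "hand": 1}
    - {"dx": 0, "dy": 0, "dz": 0.2, "yaw": 0, "hand": 1}

```text
time: 17.8
tool_pos: [0.4663, -0.3151, 0.1105]
ee_rot: [0.714, 0.7, 0.001, -0.001]
force: [-0.4, 6.9, 2.0]
grip_width: 0.28
gripper_force: 35.7
```

Emit:
apply_moves:
  steps:
    - {"dx": 0, "dy": 0, "dz": 0.1, "yaw": 0, "hand": 1}
    - {"dx": 0, "dy": 0, "dz": 0.2, "yaw": 0, "hand": 1}
    - {"dx": 0, "dy": 0, "dz": 0.2, "yaw": 0, "hand": 1}

```text
time: 18.1
tool_pos: [0.4664, -0.3151, 0.1097]
ee_rot: [0.714, 0.7, 0.001, -0.001]
force: [-1.8, 8.7, 7.9]
grip_width: 0.276
gripper_force: 36.6
```

The vertical force jumped from 2 to 8 N at z = 0.1097, against the 0.110 predicted for lying flat, so the lid is down. Now I slide it down the slope.

Emit:
apply_moves:
  steps:
    - {"dx": 0.15, "dy": 0, "dz": 0.06, "yaw": 0, "hand": 1}
    - {"dx": 0.3, "dy": 0, "dz": 0.14, "yaw": 0, "hand": 1}
    - {"dx": 0.45, "dy": 0, "dz": 0.23, "yaw": 0, "hand": 1}
    - {"dx": 0.6, "dy": 0, "dz": 0.31, "yaw": 0, "hand": 1}
    - {"dx": 0.6, "dy": 0, "dz": 0.31, "yaw": 0, "hand": 1}

```text
time: 18.6
tool_pos: [0.4678, -0.3125, 0.1082]
ee_rot: [0.714, 0.7, 0.0, 0.002]
force: [-0.5, 1.5, 6.6]
grip_width: 0.276
gripper_force: 36.5
```

Emit:
apply_moves:
  steps:
    - {"dx": 0.1, "dy": 0, "dz": 0.06, "yaw": 0, "hand": 1}
    - {"dx": 0.2, "dy": 0, "dz": 0.12, "yaw": 0, "hand": 1}
    - {"dx": 0.2, "dy": 0, "dz": 0.12, "yaw": 0, "hand": 1}

```text
time: 18.9
tool_pos: [0.4682, -0.3108, 0.1072]
ee_rot: [0.714, 0.7, 0.0, 0.003]
force: [-0.5, 1.1, 7.7]
grip_width: 0.274
gripper_force: 36.5
```

```bash
python3 - <<'E'
from h import *
go(tcp_for(.083,.04),np.pi/2-.02);print(get_state()["force"])
a=read_camera("scene");b=read_camera("wrist")
cv2.imwrite("pics/c8.png",np.hstack([cv2.resize(a[300:480,130:310],(400,400),interpolation=cv2.INTER_CUBIC),cv2.copyMakeBorder(cv2.resize(b,(400,300)),0,100,0,0,cv2.BORDER_CONSTANT)]))
E
```

```text
dx 0.66 dy -0.21 dz 0.25 yaw 0.000 | now yaw 1.551 tilt 0.0058
[-0.4951  1.0558  7.6989]
```

View pics/c8.png

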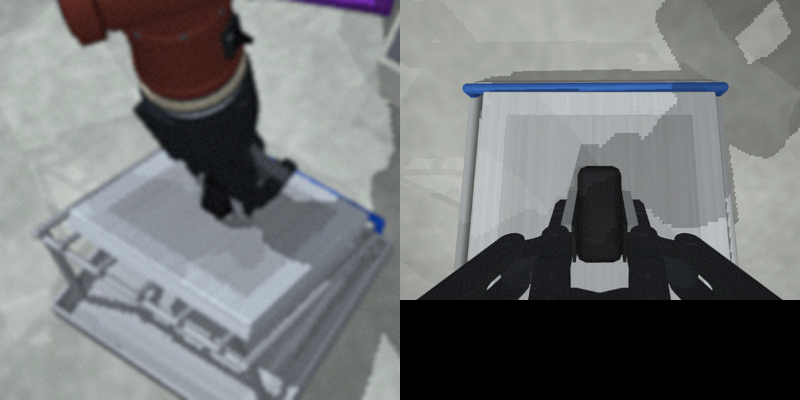

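The lid lies flat and parallel to the blue bar, with its edge about 5 px below the bar (595,90) in the wrist pane. I'll slide further until the stop pushes back.

Emit:
apply_moves:
  steps:
    - {"dx": 0.13, "dy": 0, "dz": 0.07, "yaw": 0, "hand": 1}
    - {"dx": 0.26, "dy": 0, "dz": 0.14, "yaw": 0, "hand": 1}
    - {"dx": 0.4, "dy": 0, "dz": 0.22, "yaw": 0, "hand": 1}
    - {"dx": 0.4, "dy": 0, "dz": 0.22, "yaw": 0, "hand": 1}

```text
time: 19.4
tool_pos: [0.4688, -0.3092, 0.1063]
ee_rot: [0.714, 0.701, -0.001, 0.005]
force: [-1.7, -4.6, 9.1]
grip_width: 0.281
gripper_force: 36.7
```

Emit:
apply_moves:
  steps:
    - {"dx": 0.1, "dy": 0, "dz": 0.05, "yaw": 0, "hand": 1}
    - {"dx": 0.2, "dy": 0, "dz": 0.1, "yaw": 0, "hand": 1}
    - {"dx": 0.2, "dy": 0, "dz": 0.1, "yaw": 0, "hand": 1}

```text
time: 19.7
tool_pos: [0.4689, -0.309, 0.1064]
ee_rot: [0.713, 0.701, -0.002, 0.006]
force: [-2.8, -6.7, 11.6]
grip_width: 0.278
gripper_force: 37.1
```

Emit:
apply_moves:
  steps:
    - {"dx": 0.1, "dy": 0, "dz": 0.05, "yaw": 0, "hand": 1}
    - {"dx": 0.2, "dy": 0, "dz": 0.1, "yaw": 0, "hand": 1}
    - {"dx": 0.2, "dy": 0, "dz": 0.1, "yaw": 0, "hand": 1}

```text
time: 20.0
tool_pos: [0.4689, -0.3088, 0.1066]
ee_rot: [0.713, 0.701, -0.003, 0.008]
force: [-6.4, -8.4, 15.0]
grip_width: 0.277
gripper_force: 37.5
```

The tool has stalled at y = -0.309 with the stop pushing back at 8 N. I'll ease off slightly, hold, and check before letting go.

Emit:
apply_moves:
  steps:
    - {"dx": -0.15, "dy": 0, "dz": -0.02, "yaw": 0, "hand": 1}
    - {"dx": -0.15, "dy": 0, "dz": -0.02, "yaw": 0, "hand": 1}
    - {"dx": -0.15, "dy": 0, "dz": -0.02, "yaw": 0, "hand": 1}
    - {"dx": -0.15, "dy": 0, "dz": -0.02, "yaw": 0, "hand": 1}

```text
time: 20.4
tool_pos: [0.4689, -0.3092, 0.1062]
ee_rot: [0.713, 0.701, -0.003, 0.007]
force: [-2.9, -7.9, 13.2]
grip_width: 0.274
gripper_force: 37.5
```

```bash
python3 - <<'E'
from h import *
s=get_state();print(s["force"],s["tool_pos"])
g=RM.T@(s["tool_pos"]+np.array([0,0,.0154])-RK[:3]);print("grip in rack",g)
a=read_camera("scene");b=read_camera("wrist");cv2.imwrite("pics/w9.png",b)
cv2.imwrite("pics/c9.png",np.hstack([cv2.resize(a[300:480,130:310],(400,400),interpolation=cv2.INTER_CUBIC),cv2.resize(b[80:380,150:450],(400,400),interpolation=cv2.INTER_CUBIC)]))
E
```

```text
[-2.8505 -7.9042 13.2407] [ 0.4689 -0.3092  0.1062]
grip in rack [0.088  0.0028 0.0388]
```

View pics/c9.png

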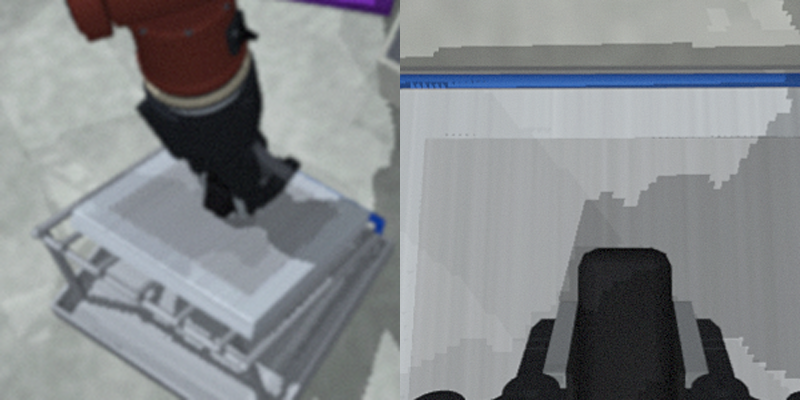

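The lid is flat, square and hard against the stop bar, with no gap along (400–800, 85) in the wrist pane. I'll ease the load and let go.

Emit:
apply_moves:
  steps:
    - {"dx": 0, "dy": 0, "dz": -0.2, "yaw": 0, "hand": 1}
    - {"dx": 0, "dy": 0, "dz": -0.3, "yaw": 0, "hand": 1}
    - {"dx": 0, "dy": 0, "dz": -0.3, "yaw": 0, "hand": 1}

```text
time: 20.8
tool_pos: [0.4689, -0.3085, 0.1069]
ee_rot: [0.713, 0.701, -0.002, 0.007]
force: [0.3, -7.1, 3.7]
grip_width: 0.278
gripper_force: 35.9
```

Emit:
apply_moves:
  steps:
    - {"dx": 0, "dy": 0, "dz": 0, "yaw": 0, "hand": 0.6}
    - {"dx": 0, "dy": 0, "dz": 0, "yaw": 0, "hand": 0.3}
    - {"dx": 0, "dy": 0, "dz": 0, "yaw": 0, "hand": 0}
    - {"dx": 0, "dy": 0, "dz": 0, "yaw": 0, "hand": 0}
    - {"dx": 0, "dy": 0, "dz": 0, "yaw": 0, "hand": 0}
    - {"dx": 0, "dy": 0, "dz": 0, "yaw": 0, "hand": 0}

```text
time: 21.4
tool_pos: [0.4661, -0.3024, 0.1028]
ee_rot: [0.714, 0.7, 0.0, -0.0]
force: [0.2, -0.1, 0.9]
grip_width: 1.001
gripper_force: 0.0
```

Emit:
apply_moves:
  steps:
    - {"dx": 0, "dy": 0, "dz": -1, "yaw": 0, "hand": 0}
    - {"dx": 0, "dy": 0, "dz": -3, "yaw": 0, "hand": 0}
    - {"dx": 0, "dy": 0, "dz": -6, "yaw": 0, "hand": 0}
    - {"dx": 0, "dy": 0, "dz": -10, "yaw": 0, "hand": 0}
    - {"dx": 0, "dy": 0, "dz": -14, "yaw": 0, "hand": 0}
    - {"dx": 0, "dy": 0, "dz": -18, "yaw": 0, "hand": 0}
    - {"dx": 0, "dy": 0, "dz": -22, "yaw": 0, "hand": 0}
    - {"dx": 0, "dy": 0, "dz": -24, "yaw": 0, "hand": 0}
    - {"dx": 0, "dy": 0, "dz": -24, "yaw": 0, "hand": 0}
    - {"dx": 0, "dy": 0, "dz": -24, "yaw": 0, "hand": 0}

```text
time: 22.4
tool_pos: [0.466, -0.3025, 0.343]
ee_rot: [0.714, 0.7, 0.0, 0.0]
force: [-0.4, 0.0, -0.5]
grip_width: 1.0
gripper_force: 0.0
```

```bash
python3 - <<'E'
from h import *
s=get_state();a=read_camera("wrist");b=read_camera("wrist");W=cam("wrist",s)
print("motion",cv2.absdiff(cv2.GaussianBlur(a,(5,5),0),cv2.GaussianBlur(b,(5,5),0)).max())
w=lambda P:RK[:3]+np.array(P)@RM.T
top=np.array([(x,y,.016) for x,y in((0,-.083),(0,.083),(.166,.083),(.166,-.083))])
k=[(.083+dx,dy,.054) for dx in(-.025,.025) for dy in(-.012,.012)]
print("lid corners pred",proj(W,w(top)).round(0).tolist()); pk=proj(W,w(k));print("knob pred",pk.min(0),pk.max(0))
g=cv2.cvtColor(a,cv2.COLOR_BGR2GRAY);m=(g<45).astype(np.uint8);n,l,st,c=cv2.connectedComponentsWithStats(m)
print([ (r.tolist(),q.round(1).tolist()) for r,q in zip(st[1:],c[1:]) if r[4]>150])
# edge profile along rack x, at y=+-60mm : brightness at predicted edge +-
for y in(-.078,.078):
    xs=np.arange(-.012,.19,.004);p=proj(W,w([(x,y,.016) for x in xs])).round().astype(int)
    print(y,[int(g[v,u]) for u,v in p])
for x in(.03,.14):
    ys=np.arange(-.1,.101,.004);p=proj(W,w([(x,y,.016) for y in ys])).round().astype(int)
    print(x,[int(g[v,u]) for u,v in p])
E
```

```text
motion 81
lid corners pred [[235.0, 127.0], [403.0, 127.0], [410.0, 295.0], [228.0, 295.0]]
knob pred [305.0419 168.3188] [333.2094 224.0079]
[([605, 93, 35, 63, 1709], [624.7, 126.9]), ([309, 171, 27, 58, 1471], [322.3, 199.5]), ([0, 324, 207, 156, 16813], [111.4, 429.8]), ([432, 324, 208, 156, 16826], [526.8, 430.1]), ([227, 461, 185, 19, 2644], [318.8, 471.2])]
-0.078 [143, 95, 66, 111, 167, 163, 161, 162, 163, 163, 163, 166, 161, 164, 165, 163, 166, 164, 165, 166, 165, 165, 162, 165, 163, 165, 165, 167, 166, 167, 165, 165, 166, 166, 163, 166, 166, 164, 170, 167, 167, 169, 166, 158, 162, 142, 147, 146, 124, 139, 144]
0.078 [95, 100, 60, 111, 125, 123, 125, 124, 120, 120, 120, 120, 158, 159, 162, 161, 163, 160, 164, 160, 164, 159, 160, 160, 163, 164, 162, 165, 164, 163, 163, 163, 167, 164, 166, 165, 167, 166, 168, 167, 167, 171, 168, 169, 172, 150, 146, 150, 148, 146, 151]
0.03 [144, 146, 137, 84, 92, 163, 160, 166, 156, 158, 143, 137, 140, 136, 141, 136, 135, 140, 141, 136, 136, 136, 144, 142, 145, 141, 143, 143, 143, 131, 135, 136, 130, 142, 145, 145, 143, 140, 142, 143, 145, 145, 154, 164, 125, 129, 143, 86, 134, 105, 107]
0.14 [163, 162, 138, 91, 137, 168, 166, 167, 167, 164, 149, 148, 148, 146, 146, 150, 151, 154, 148, 150, 147, 150, 146, 151, 153, 150, 151, 152, 152, 151, 154, 154, 146, 148, 152, 152, 147, 144, 147, 148, 150, 154, 153, 167, 169, 169, 165, 82, 142, 148, 152]
```

```bash
python3 - <<'E'
from h import *
g=lambda:cv2.cvtColor(read_camera("wrist"),cv2.COLOR_BGR2GRAY)
for i in range(3):
    d=cv2.absdiff(g(),g());print(d.max(),d[100:300,220:420].max(),(d>40).sum())
k=g();n,l,st,c=cv2.connectedComponentsWithStats((k<45).astype(np.uint8));print([q.round(1).tolist() for r,q in zip(st[1:],c[1:]) if 1200<r[4]<1600])
print(job_done())
E
```

```text
54 44 30
61 59 43
73 49 103
[[322.7, 200.6]]
the job is handed in; nothing more can be done
None
```

I pressed the blue, yellow and red keys in order with the lid on, laid the lid flat and square on the rack against the stop bar, let go and handed the job in; no verdict came back, and I did not check afterwards that the keys are up or the wheels, flask and tub undisturbed.

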